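# Wedge the sprung catch and lift the supply module out of an oven's control panel

### The job

Take the dark supply module out of the white oven control panel that lies face down on the bench. A sprung catch holds it, so push the black pry wedge nose down between the catch's upright tab and the wall in front of it until the wedge alone holds the catch open, then lift the module straight out without forcing it and set it down gently, standing upright on the floor of the parts tray. Leave the wedge where it is, holding the catch open for the new module, and do not push the other things around it about.

Things in the scene. Friction and masses are not known exactly. Their poses are not given: they have to be found in the camera images.
- panel: White plastic front panel of a microwave oven, lying face down, fixed. 160 mm (own x) by 290 mm (own y); rim 22 mm high, floor 5 mm thick. Origin: centre of its underside. The module stands in a cradle centred at own (0, -35 mm): end wall at its -y end 37 mm above the bench, side ribs 14 mm, keeper wall at its +y end; play 2 mm along y, 3.5 mm along x.
- catch (a joint): Sprung grey catch sliding along the panel's +y: 0 m = home, its bolt 6 mm in the module's notch (locked); 0.014 = end of travel. Spring about 3 N at 0, 5 N at 0.008; it closes when let go. With the 16 mm wedge in it reads about 0.008 and the bolt is clear of the module.
- gap (a point): Fixed point of the panel, own (0, +26 mm), 56 mm above the bench, axes as the panel's: centre line on which the driven-in wedge stands, its thickness along the panel's y. Keeper wall (60 mm wide in x, face at panel y +18 mm, above 57 mm a lip bent back to -y, top 68 mm) on one side, catch's tab on the other: 8 mm gap with the catch home. Its floor, the catch's carriage, is 19 mm above the bench.
- wedge_grip (a point): Centre of the handle of the black nylon pry wedge, loose, standing nose down in the tool block; 74 mm above its tip, 17 mm below its top. Own z up, x along width, y through thickness. Handle 32 (x) by 22 (y) by 34 mm (z). Blade below: 26 mm wide, 57 mm long, 3 mm thick at the tip, 16 mm from 24 mm above the tip up; both faces alike. 35 g. Driving it in takes about 5 to 15 N.
- tool_block: Wooden tool block, fixed, 150 mm (own x) by 70 mm (own y), 45 mm high, origin at the centre of its underside. The wedge stands in a slot at own x = -45 mm, y = 0, thickness along the block's y, its tip 3.5 mm above the bench. Three screwdrivers stand at own x = +36 to +62 mm, up to 101 mm above the bench.
- module_mid (a point): Centre of the dark grey supply module, loose: box 50 (own x) by 84 (own y) by 60 mm tall, this point 30 mm above its underside; it stands on the panel's 5 mm floor, top 65 mm above the bench (terminals 8 mm higher near the -y end). Axes as the panel's at the start. Notch for the bolt low in the +y end. About 0.22 kg. Its two x faces are free to grip above the 14 mm ribs.
- tray: Pale plastic parts tray, fixed, 220 mm (own x) by 160 mm (own y), 28 mm high, walls and floor 3 mm; origin at the centre of its underside. A small part lies in one corner at own x about +85 mm; the rest is empty.
- coupling: Small black stepped disc 28 mm wide and 16 mm high, loose, lying in the tray's corner. Origin: centre of its underside.
- knob: Round metal-look knob 36 mm wide and 14 mm high, loose, lying in the panel at its -y end. Origin: centre of its underside.
- pot: White lidded pot 72 mm wide, 85 mm high, loose. Origin: centre of its underside.
- spool: Metal spool 48 mm wide and 36 mm high, loose. Origin: centre of its underside.
- tab (a point): Top of the catch's upright thumb tab, own axes as the panel's; moves with the catch. The tab is 44 mm wide (x) and 4 mm thick; with the catch home its inner face is at panel y = +26 mm, straight up to 56 mm above the bench, then bent away to +y up to about 71 mm. With the wall's lip it makes a funnel mouth about 20 mm wide for the wedge.
There are look-alikes about, which are no part of the job. What is shaped like the part that bears module_mid but purple or red is not meant. What is shaped like the part that bears wedge_grip but turquoise is not meant.

How it is judged (in metres and radians):
On the way, in this order (a step that is already met when the one before it is completed fails the run):
1. the wedge alone holds the catch open (catch at 0.0065 m or more), hand off the wedge and the panel, module still home in its cradle (value of joint catch above 0.0065 m and horizontal distance between wedge_grip and gap below 0.025 m and contact force between the fingers and wedge below 0.3 N and contact force between the fingers and panel below 0.3 N and z of module_mid in the frame of panel below 0.042 m), for 0.2 s.
2. the module is lifted clear above its cradle while the wedge still holds the catch open (value of joint catch above 0.0065 m and z of module_mid in the frame of panel above 0.085 m), for 0.05 s.
At the end, for the whole second after the job is handed in: The module stands upright (within 0.1 rad) on the floor of the tray, whole inside its walls, at rest and released; the wedge still stands in the gap (handle within 25 mm of it, seen from above) and holds the catch at 0.0065 m or more (x of module_mid in the frame of tray between -0.09 and 0.09 m and y of module_mid in the frame of tray between -0.06 and 0.06 m and height (world z) of module_mid between 0.029 and 0.037 m and angle between module_mid's own z axis and vertical below 0.1 rad and linear speed of module below 0.02 m/s and value of joint catch above 0.0065 m and horizontal distance between wedge_grip and gap below 0.025 m); the robot touches nothing.
It fails at once if the module is wrenched upward against its catch or cradle with more than 40 N (contact force between module and panel above 40 N and z of module_mid in the frame of panel above 0.037 m).
It fails at once if the module is dropped (let go and falling faster than 0.5 m/s, about 13 mm) (contact force between the fingers and module below 0.1 N and linear speed of module above 0.5 m/s).
It fails at once if a thing beside the work (pot, spool, knob or coupling) is pushed more than 40 mm (distance of any of pot, spool, knob, coupling from where it was at the start of the episode above 0.04 m).
It also fails if it takes over 64 s, if anything falls off the work surface, if the arm or the gripper's body presses on something with over 40 N, if the wrist force passes 120 N, or if a joint passes its speed limit or range.

### The arm

A 6-joint arm with a two-finger parallel gripper is mounted at the origin on the work surface. World frame = base frame: x ahead of the robot, y to its left, z up, the work surface at z = 0. Lengths are in mm, angles in rad, forces in N, time in s.
With the tool pointing down it reaches from about 275 to 750 mm from the base axis. Payload 10.2 kg.
Tool frame: the origin (TCP) lies between the finger pads; the fingertips stand 17 mm ahead of it and the grasp point (between the pads) lies 2 mm behind it; y points along the fingers, x is the direction in which the jaws open and shut, and the axes are right-handed (so a half turn about y gives the same grasp; the last joint's range is limited). The gripper opens to 85 mm and grips with 20 to 120 N. Pads are 22 mm wide; open, the fingers measure 114 mm over their backs; the gripper's body (76 mm by 85 mm) begins 54 mm behind the grasp point. The pads swing forward as they close: fully open they stand 13 mm farther back than shut.
Start: joints at [1.071, 0.313, 1.498, -0, 1.331, -0.223], TCP at [143.484, 505.018, 220.294] pointing down, gripper open.
Joint ranges: [-2.94, 2.94], [-0.97, 2.17], [0.19, 2.56], [-1.23, 4.37], [0.02, 3.11], [-2.88, 2.88]. Speed limits (rad/s): [2.39, 2.39, 3.01, 3.14, 3.14, 3.14].

### API

Orientations are given as a unit quaternion [w, x, y, z].
In Python, from rig import ctrl gives the robot as it stands.
- The arm moves only by the tool jog_arm, never from a script. Its argument "targets" is a list of rows, each an object with "offset": the shift along the tool's x, y, z in m, a list of three; "yaw": the turn about the tool's y in rad. In form: [{"offset": [dx, dy, dz], "yaw": yaw}, ...]. A call has 1 to 12 rows; each row is the pose to reach, as a shift and turn from the pose measured when the call began, along the tool's axes at that moment; what a row does not reach only later rows make up. A row lasts 1/12 s, in which the tool goes at most 41.7 mm and 7.16 degrees, less where a joint would pass 70% of its speed; a pose out of reach is approached as far as the arm can. A call with a gripper value outside its range is refused whole. "fingers" is the finger opening in m, from 0 to 0.0854, set as the call begins (left out, the last holds). The fingers move at their own pace and stop on an object; "grip_force" is the grip in N (left out, the last holds). Time passes only in rows, so rows that repeat a pose let the fingers close. It gives the time, the measured TCP pose, the force and the opening at its end, in the units of the state.
- ctrl.sense(): the state, without advancing time (a new reading comes with each control period).
- ctrl.capture(name): name is "scene" or "top" or "wrist"; returns a dict with "img" (480x640x3 uint8, red, green, blue), "intrinsics" (3x3 intrinsics, pixels), "T" (4x4, takes a point from camera to world coordinates); the wrist camera has in their place "mount" (4x4, takes a point from camera to tool coordinates, whose origin is the TCP and whose axes are the tool frame's). Camera axes: x right, y up, looking along -z (the intrinsics and any distortion apply to the point x, -y, -z); pixel columns grow to the right and rows downward; lengths in mm; the calibration is good to about 2 mm. A picture is of the moment at which its call begins: read the wrist's pose just before it. There is no depth.
- ctrl.finish_job(): hands the job in, once; it reports no verdict.
Trained networks look in the newest picture that a camera, given by its name, has taken for a name from the list of things; names that differ only in an ending like _2 or _b are one class to them, and where a whole thing is asked for, a point or a joint stands for the part that bears it (a point fixed in the world has none). Each returns a list of dicts, best first, with "score" (0 to 1); they miss things now and then, are a little off and sometimes report something else, mostly with a low value. They report only what shows in the picture. A call takes as long as a camera call. They do not tell look-alikes from the thing itself.
- ctrl.boxes_of(camera, target): "box" ([left, top, right, bottom] in pixels, round what is visible of it).
- ctrl.regions_of(camera, target): "region" (480x640 bool, what is visible of it) and "box" ([left, top, right, bottom] in pixels, round what is visible of it).
The state is a dict: "time_s": time; "joints": joint angles; "dq": joint speeds; "tau": joint torques, N m; "eef_pos": TCP position; "ee_rot": TCP orientation; "force": force on the tool from outside, world axes, zero at the start; "wrist_torque": the same for the moment, N m; "grip_width": opening from 0.0 (shut) to 1.0 (fully open).
Only numpy, scipy, OpenCV 4.12 (cv2) and the standard library are available. Lean on these libraries where they do the work, as an engineer would, in place of code of your own. Each camera call takes 0.05 s, during which the arm holds its last target.

## Working session

There is one attempt and no reset: what is moved stays moved. The work goes in short steps, Python scripts to look and compute and a tool call to move; the robot and the scene stay as the last step left them, time stands still between calls to the robot, and variables do not carry over. Pictures are saved under pics/ and viewed, and the job is handed in when it is done.

Besides the shell and the picture viewer there is one more tool, called after "Request:" by a JSON object that holds its "api" and its "payload". jog_arm: Moves the arm, as the interface text tells. Its arguments: {"type":"object","properties":{"targets":{"type":"array"},"fingers":{"type":"number"},"grip_force":{"type":"number"}},"required":["targets"]}

```bash
ls; mkdir -p pics; cat > h.py <<'E'
import numpy as np, cv2
from rig import ctrl
from scipy.spatial.transform import Rotation as R
def save(n,img): cv2.imwrite(f'pics/{n}.png',cv2.cvtColor(img,cv2.COLOR_RGB2BGR))
def pose(s=None):
    s=s or ctrl.sense(); T=np.eye(4); q=np.array(s['ee_rot']); T[:3,:3]=R.from_quat(q[[1,2,3,0]]).as_matrix(); T[:3,3]=s['eef_pos']; return T
E
python3 - <<'E'
from h import *
s=ctrl.sense(); print(s)
for c in ('scene','top','wrist'):
    d=ctrl.capture(c); save(c+'0',d['img']); print(c,{k:np.round(v,3).tolist() for k,v in d.items() if k!='img'})
    np.savez(f'{c}0.npz',**d)
    for t in ['panel','catch','wedge_grip','tool_block','module_mid','tray','coupling','knob','pot','spool']:
        try:
            print(c,t,[(np.round(b['box']).tolist(),round(b['score'],2)) for b in ctrl.boxes_of(c,t)])
        except Exception as e: print(t,e)
print(pose().round(3))
E
```

```text
pics
{'time_s': 0.0, 'joints': array([ 1.07063986e+00,  3.13458903e-01,  1.49843102e+00,  3.06909198e-05,
        1.33099109e+00, -2.23367178e-01]), 'dq': array([0.00151925, 0.00026405, 0.00041412, 0.00046936, 0.00118345,
       0.00024954]), 'tau': array([-4.65994854e-04, -4.12248659e+01, -2.59759319e+01, -5.64023401e-05,
        3.91451642e-03,  2.84913887e-05]), 'eef_pos': array([143.32332457, 504.78313879, 219.73280852]), 'ee_rot': array([-0.56401981,  0.56437509,  0.42582101, -0.42666014]), 'force': array([-0.03340865,  1.01464206, -0.63953458]), 'wrist_torque': array([-0.00453161,  0.015797  , -0.01376516]), 'grip_width': 0.9990847483901886}
scene {'intrinsics': [[531.242, 0.0, 321.896], [0.0, 531.242, 236.22], [0.0, 0.0, 1.0]], 'T': [[-0.32, -0.785, 0.531, 1061.809], [0.947, -0.274, 0.168, 179.998], [0.014, 0.556, 0.831, 951.792], [0.0, 0.0, 0.0, 1.0]]}
scene panel [([255.0, 214.0, 400.0, 292.0], 0.62)]
scene catch [([336.0, 229.0, 358.0, 256.0], 0.75), ([463.0, 270.0, 513.0, 353.0], 0.75)]
scene wedge_grip [([484.0, 262.0, 501.0, 290.0], 0.76), ([453.0, 221.0, 478.0, 257.0], 
[... 1409 characters left out ...]
9.0, 254.0, 178.0], 0.96)]
wrist {'intrinsics': [[332.283, 0.0, 317.313], [0.0, 332.283, 239.397], [0.0, 0.0, 1.0]], 'mount': [[1.0, 0.001, -0.002, -0.463], [-0.002, 0.278, -0.961, -153.357], [-0.0, 0.961, 0.278, 71.449], [0.0, 0.0, 0.0, 1.0]]}
wrist panel [([82.0, 440.0, 148.0, 480.0], 0.62)]
wrist catch []
wrist wedge_grip []
wrist tool_block []
wrist module_mid [([204.0, 305.0, 283.0, 404.0], 0.94)]
wrist tray []
wrist coupling []
wrist knob []
wrist pot []
wrist spool []
[[ 2.73000e-01  0.00000e+00 -9.62000e-01  1.43487e+02]
 [ 9.62000e-01  0.00000e+00  2.73000e-01  5.05026e+02]
 [ 0.00000e+00 -1.00000e+00 -0.00000e+00  2.20306e+02]
 [ 0.00000e+00  0.00000e+00  0.00000e+00  1.00000e+00]]
```

View images.

View pics/scene0.png

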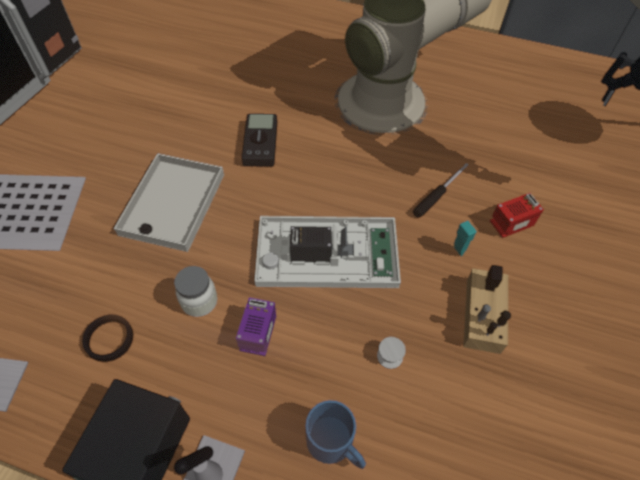

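View pics/top0.png

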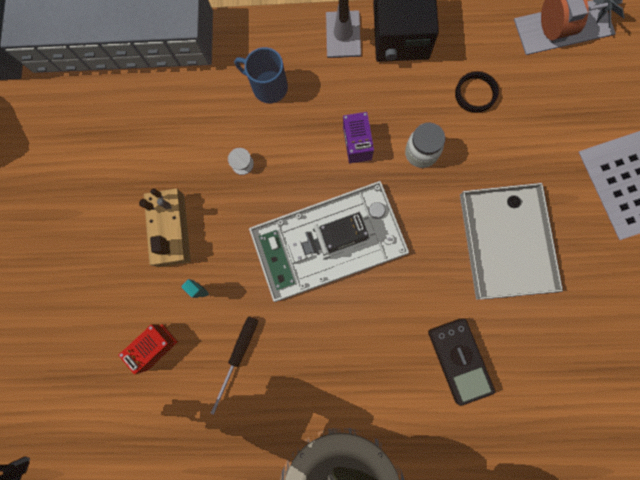

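View pics/wrist0.png

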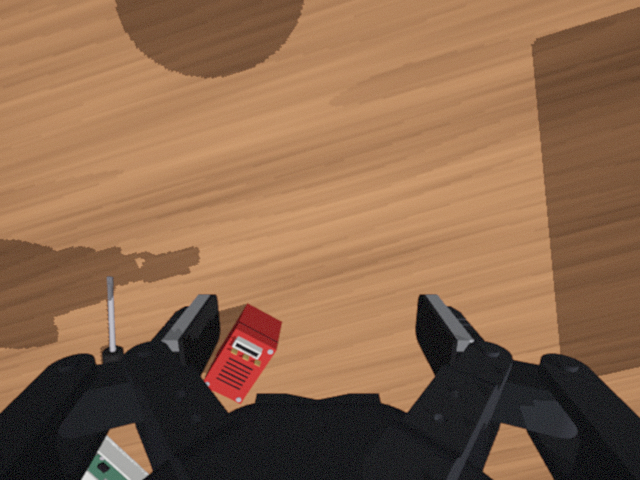

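```bash
python3 - <<'E'
import cv2
im=cv2.imread('pics/top0.png'); cv2.imwrite('pics/top0c.png',cv2.resize(im[170:310,130:420],None,fx=2.75,fy=2.75,interpolation=cv2.INTER_CUBIC))
im=cv2.imread('pics/scene0.png'); cv2.imwrite('pics/scene0c.png',cv2.resize(im[190:370,245:515],None,fx=2.9,fy=2.9,interpolation=cv2.INTER_CUBIC))
E
```

```text
(no output)
```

View pics/top0c.png

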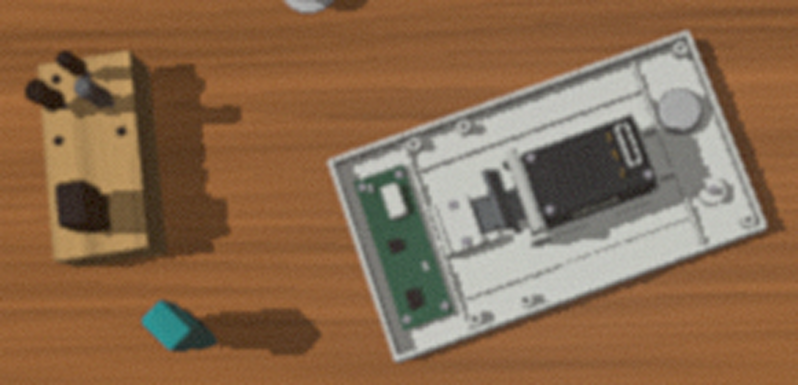

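View pics/scene0c.png

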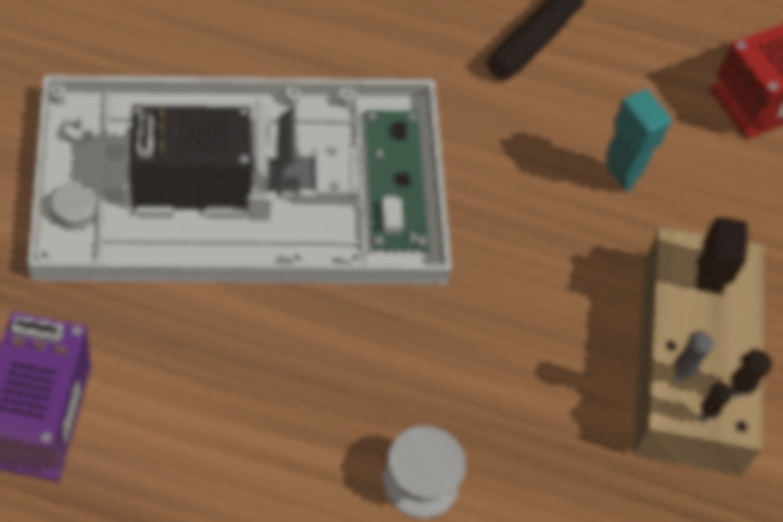

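```bash
cat >> h.py <<'E'
def ray(px,K,T):
    p=np.array([(px[0]-K[0,2])/K[0,0],-(px[1]-K[1,2])/K[1,1],-1.0]); return T[:3,3],T[:3,:3]@p
def atz(px,z,K,T):
    o,d=ray(px,K,T); return o+d*(z-o[2])/d[2]
def proj(P,K,T):
    c=T[:3,:3].T@(np.asarray(P,float)-T[:3,3]); return np.array([K[0,2]-K[0,0]*c[0]/c[2],K[1,2]+K[1,1]*c[1]/c[2]])
def load(n): 
    d=np.load(n+'.npz'); return d['img'],d['intrinsics'],d['T']
E
python3 - <<'E'
from h import *
img,K,T=load('top0')
def c(x,y): return np.array([130+x/2.75,170+y/2.75])
def cs(x,y): return np.array([245+x/2.9,190+y/2.9])
P=np.array([atz(c(*p),22,K,T) for p in [(330,160),(688,32),(766,228),(396,360)]])
print('top panel',P.round(1), P.mean(0)); 
def yaw(P):
    # order: +y-end pts first (0,3), -y end (1,2)
    v=(P[0]+P[3]-P[1]-P[2]); print('len', [np.linalg.norm(P[i]-P[(i+1)%4]).round(1) for i in range(4)]); return np.degrees(np.arctan2(v[1],v[0]))
print(yaw(P))
im2,K2,T2=load('scene0')
S=np.array([atz(cs(*p),22,K2,T2) for p in [(435,80),(45,77),(30,266),(450,267)]]); print('scene',S.round(1),S.mean(0),yaw(S))
print('tray t'); 
Tt=np.array([atz(p,28,K,T) for p in [(463,191),(543,184),(562,292),(480,299)]]); print(Tt.round(1),Tt.mean(0)); yaw(Tt)
Ts=np.array([atz(p,28,K2,T2) for p in [(159,156),(222,166),(186,246),(117,235)]]); print(Ts.round(1),Ts.mean(0)); yaw(Ts)
B=np.array([atz(c(*p),45,K,T) for p in [(38,65),(130,52),(148,247),(54,260)]]); print('block',B.round(1),B.mean(0)); yaw(B)
Bs=np.array([atz(cs(*p),45,K2,T2) for p in [(655,230),(765,245),(745,468),(640,450)]]); print('block',Bs.round(1),Bs.mean(0)); yaw(Bs)
print('wedge top',atz(c(80,203),94.5,K,T), atz(cs(730,232),94.5,K2,T2))
E
```

```text
top panel [[ 520.   174.7   22. ]
 [ 610.9  -97.9   22. ]
 [ 459.7 -148.3   22. ]
 [ 369.5  125.    22. ]] [490.03510916  13.39243959  22.        ]
len [np.float64(287.3), np.float64(159.3), np.float64(287.8), np.float64(158.5)]
108.34479896556722
len [np.float64(290.4), np.float64(159.9), np.float64(288.6), np.float64(158.6)]
scene [[ 370.1  126.2   22. ]
 [ 463.3 -148.8   22. ]
 [ 614.8  -97.6   22. ]
 [ 521.   175.3   22. ]] [492.30568001  13.79055836  22.        ] 108.84295617185492
tray t
[[ 583.4 -264.5   28. ]
 [ 592.8 -425.6   28. ]
 [ 374.4 -438.9   28. ]
 [ 364.3 -281.    28. ]] [ 478.74183206 -352.49652418   28.        ]
len [np.float64(161.3), np.float64(218.7), np.float64(158.3), np.float64(219.7)]
[[ 384.4 -434.1   28. ]
 [ 364.  -284.1   28. ]
 [ 587.  -262.8   28. ]
 [ 609.5 -410.3   28. ]] [ 486.22321989 -347.82631739   28.        ]
len [np.float64(151.3), np.float64(224.0), np.float64(149.3), np.float64(226.4)]
block [[594.9 392.6  45. ]
 [602.7 322.5  45. ]
 [454.4 303.8  45. ]
 [446.6 373.4  45. ]] [524.63678017 348.08177116  45.        ]
len [np.float64(70.6), np.float64(149.4), np.float64(70.0), np.float64(149.5)]
block [[460.4 301.1  45. ]
 [447.5 374.   45. ]
 [612.6 383.7  45. ]
 [622.2 319.6  45. ]] [535.64774524 344.59363224  45.        ]
len [np.float64(74.1), np.float64(165.4), np.float64(64.8), np.float64(162.9)]
wedge top [479.84784145 335.70876864  94.5       ] [478.7196301  340.68605892  94.5       ]
```

Candidates, in the top picture:
- **Modules:** the dark one in the panel (345,232), purple (359,137), red (147,348). I want the dark one.
- **Wedges:** the black one in the block (160,245), turquoise on the bench (194,288). I want the black one.

The enlarged crops confirm both choices. I'm moving above the tool block now.

Request:
{"api": "jog_arm", "payload": {"targets": [{"offset": [-0.006,0,-0.031],"yaw": 0.1},{"offset": [-0.012,0,-0.062],"yaw": 0.2},{"offset": [-0.018,0,-0.093],"yaw": 0.3},{"offset": [-0.024,0,-0.124],"yaw": 0.4},{"offset": [-0.03,0,-0.155],"yaw": 0.5},{"offset": [-0.036,0,-0.186],"yaw": 0.6},{"offset": [-0.042,0,-0.217],"yaw": 0.7},{"offset": [-0.048,0,-0.248],"yaw": 0.8},{"offset": [-0.054,0,-0.28],"yaw": 0.9},{"offset": [-0.06,0,-0.31],"yaw": 1.0},{"offset": [-0.066,0,-0.34],"yaw": 1.1},{"offset": [-0.072,0.0,-0.37],"yaw": 1.169}], "fingers": 0.07}}

```text
time_s: 2.65
eef_pos: [481.0, 333.7, 220.3]
ee_rot: [0.706, -0.706, -0.042, 0.042]
force: [0.5, -0.5, 0.2]
grip_width: 0.82
```

```bash
cat >> h.py <<'E'
def wrist(n):
    T=pose(); d=ctrl.capture('wrist'); save(n,d['img']); K=d['intrinsics']; C=T@d['mount']
    np.savez(n+'.npz',img=d['img'],intrinsics=K,T=C); return d['img'],K,C
def st():
    s=ctrl.sense(); T=pose(s); print('t',round(s['time_s'],2),'tcp',T[:3,3].round(1),'head',np.degrees(np.arctan2(T[1,0],T[0,0])).round(2),'tilt',T[:3,1].round(3),'F',np.round(s['force'],1),'g',round(s['grip_width'],3))
    return T
def goto(xyz,head=None):
    T=st(); d=T[:3,:3].T@(np.array(xyz)-T[:3,3]); h=np.degrees(np.arctan2(T[1,0],T[0,0])); print('offset mm',d.round(1),'yaw',None if head is None else round(np.radians(h-head),4))
E
python3 - <<'E'
from h import *
st(); wrist('w1')
print(ctrl.boxes_of('wrist','wedge_grip'))
E
```

```text
t 2.65 tcp [481.  333.7 220.3] head 6.86 tilt [ 0.  0. -1.] F [ 0.5 -0.5  0.2] g 0.82
[{'box': [197.3, 242.3, 246.0, 295.1], 'score': 0.73}, {'box': [301.2, 195.7, 336.5, 228.3], 'score': 0.68}]
```

View pics/w1.png

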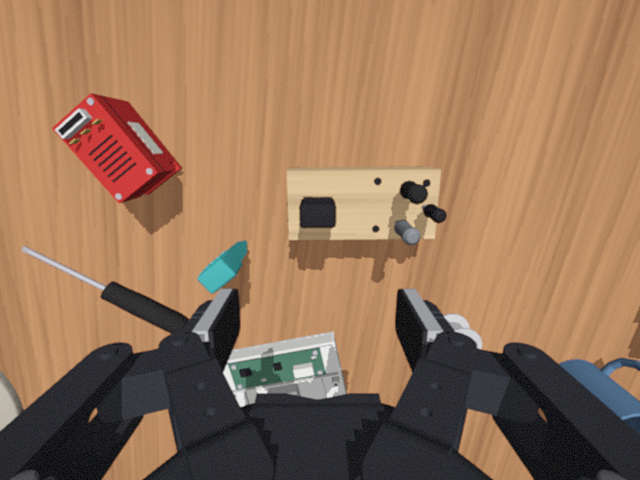

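```bash
python3 - <<'E'
from h import *
img,K,C=load('w1')
print('cam',C[:3,3].round(1))
im=cv2.cvtColor(img,cv2.COLOR_RGB2BGR)[150:260,270:450]; cv2.imwrite('pics/w1c.png',cv2.resize(im,None,fx=4.4,fy=4.4,interpolation=cv2.INTER_CUBIC))
for n,p,z in [('blkTL',(287,170),45),('TR',(440,170),45),('BL',(289,240),45),('BR',(434,240),45)]: print(n,atz(p,z,K,C).round(1))
for w in ((317,207),): print(atz(w,94.5,K,C).round(1))
# predicted projection of the wedge top from block
for P in [(480,342.5,94.5),(480,342.5,60)]: print(proj(P,K,C))
E
```

```text
cam [471.8 403.7 373.7]
blkTL [445.5 375.9  45. ]
TR [593.  393.6  45. ]
BL [454.2 305.7  45. ]
BR [602.5 323.5  45. ]
[477.7 352.4  94.5]
[318.30584105 218.58001265]
[318.1963066  210.79231042]
```

View pics/w1c.png

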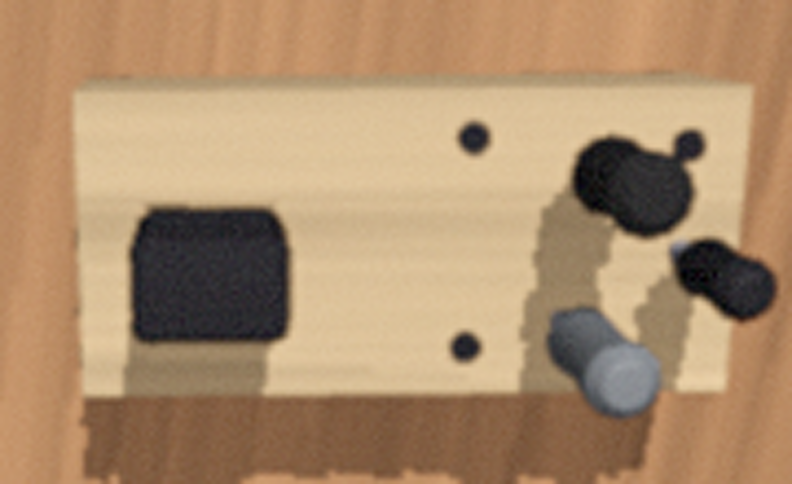

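The wrist crop shows the black wedge handle at about (318,216), at the low-x end of the block. The block pose agrees between the two cameras to about 2 mm, so the wedge is at about (479.6, 344.5). I'm descending onto the handle.

Request:
{"api": "jog_arm", "payload": {"targets": [{"offset": [0,0.02,0.005],"yaw": 0},{"offset": [0,0.05,0.011],"yaw": 0},{"offset": [0,0.08,0.011],"yaw": 0},{"offset": [0,0.11,0.011],"yaw": 0},{"offset": [0,0.13,0.011],"yaw": 0},{"offset": [0,0.1423,0.011],"yaw": 0},{"offset": [0,0.1423,0.011],"yaw": 0}]}}

```text
time_s: 3.33
eef_pos: [479.7, 342.9, 74.5]
ee_rot: [-0.705, 0.707, 0.041, -0.044]
force: [-0.5, -0.2, -0.0]
grip_width: 0.822
```

```bash
python3 - <<'E'
from h import *
st(); wrist('w2')
E
```

```text
t 3.33 tcp [479.7 342.9  74.5] head 6.86 tilt [-0.005 -0.003 -1.   ] F [-0.5 -0.2 -0. ] g 0.822
```

View pics/w2.png

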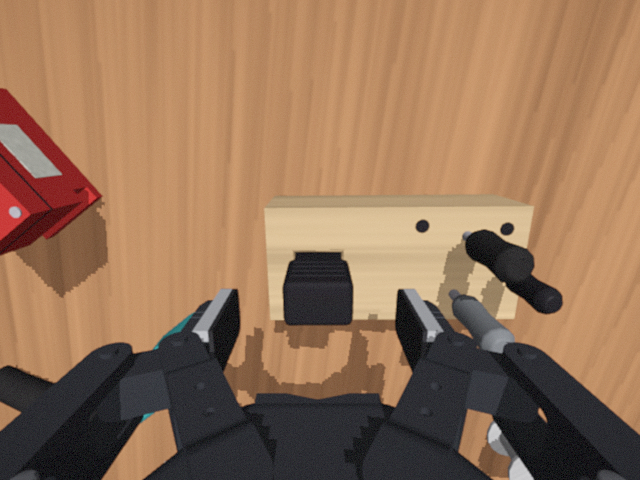

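```bash
python3 - <<'E'
from h import *
img,K,C=load('w2'); T=st()
print('grasp',proj(T[:3,3]+[0,0,2],K,C), 'top corners -> ', [atz(p,94.5,K,C).round(1) for p in [(286,295),(351,293),(287,324),(352,323)]])
goto([479.6,344.5,78],6.86)
E
```

```text
t 3.38 tcp [480.6 343.3  76.5] head 6.86 tilt [-0.002 -0.002 -1.   ] F [-0.3 -0.2  0.5] g 0.816
grasp [320.98923473 292.90432712] top corners ->  [array([464.5, 347.9,  94.5]), array([492.6, 352.3,  94.5]), array([466.2, 333.7,  94.5]), array([495.3, 337.8,  94.5])]
t 3.38 tcp [480.6 343.3  76.5] head 6.86 tilt [-0.002 -0.002 -1.   ] F [-0.3 -0.2  0.5] g 0.816
offset mm [-0.9 -1.5  1.4] yaw 0.0
```

Request:
{"api": "jog_arm", "payload": {"targets": [{"offset": [-0.001,-0.002,0.0],"yaw": 0},{"offset": [-0.001,-0.002,0.0],"yaw": 0},{"offset": [-0.001,-0.002,0.0],"yaw": 0},{"offset": [-0.001,-0.002,0.0],"yaw": 0},{"offset": [-0.001,-0.002,0.0],"yaw": 0},{"offset": [-0.001,-0.002,0.0],"yaw": 0},{"offset": [-0.001,-0.002,0.0],"yaw": 0},{"offset": [-0.001,-0.002,0.0],"yaw": 0}], "fingers": 0.02, "grip_force": 90}}

```text
time_s: 4.05
eef_pos: [480.4, 343.6, 80.3]
ee_rot: [-0.706, 0.706, 0.043, -0.042]
force: [-1.0, -1.2, 7.7]
grip_width: 0.32
```

```bash
python3 - <<'E'
from h import *
st(); wrist('w3')
E
```

```text
t 4.05 tcp [480.4 343.6  80.3] head 6.86 tilt [ 0.001 -0.    -1.   ] F [-1.  -1.2  7.7] g 0.32
```

View pics/w3.png

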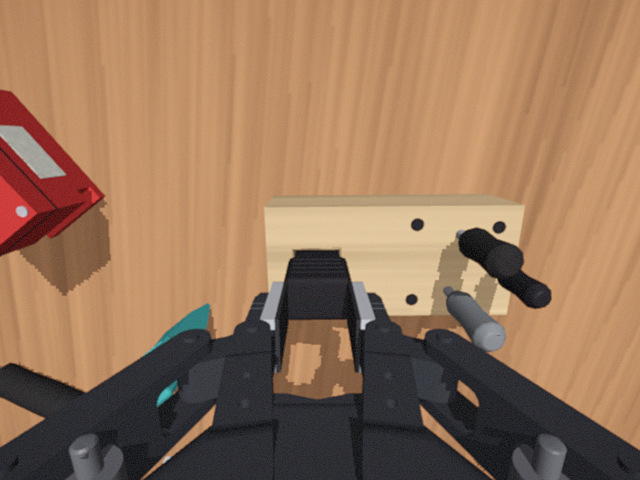

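Request:
{"api": "jog_arm", "payload": {"targets": [{"offset": [0,-0.01,0],"yaw": 0},{"offset": [0,-0.03,0],"yaw": 0},{"offset": [0,-0.06,0],"yaw": 0},{"offset": [0,-0.09,0],"yaw": 0},{"offset": [0,-0.12,0],"yaw": 0},{"offset": [0,-0.12,0],"yaw": 0},{"offset": [0,-0.12,0],"yaw": 0}]}}

```text
time_s: 4.68
eef_pos: [480.8, 343.9, 202.7]
ee_rot: [0.706, -0.705, -0.044, 0.041]
force: [-0.1, -0.4, -1.7]
grip_width: 0.324
```

```bash
python3 - <<'E'
from h import *
st(); img,K,C=wrist('w4')
d=ctrl.capture('scene'); K,T=d['intrinsics'],d['T']; np.savez('scene1.npz',**d)
p=proj(pose()[:3,3],K,T); print(p); x,y=map(int,p)
im=d['img'][max(0,y-70):y+70,x-90:x+90]; save('s1',cv2.resize(im,None,fx=4.3,fy=4.3,interpolation=cv2.INTER_CUBIC))
E
```

```text
t 4.68 tcp [480.8 343.9 202.7] head 6.87 tilt [ 0.005  0.002 -1.   ] F [-0.1 -0.4 -1.7] g 0.324
[515.95124662 239.93276156]
```

View pics/w4.png

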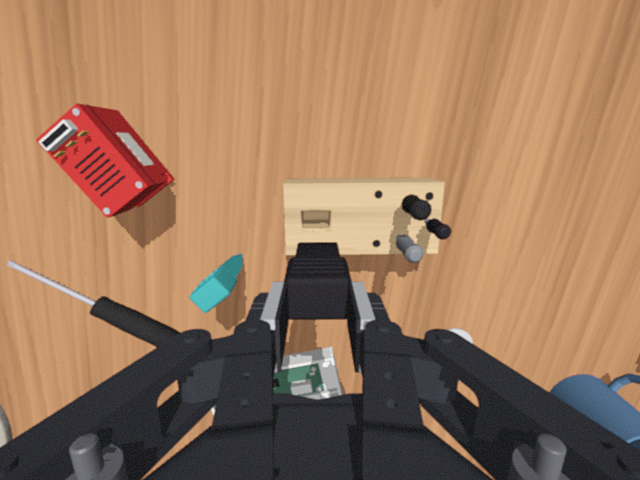

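View pics/s1.png

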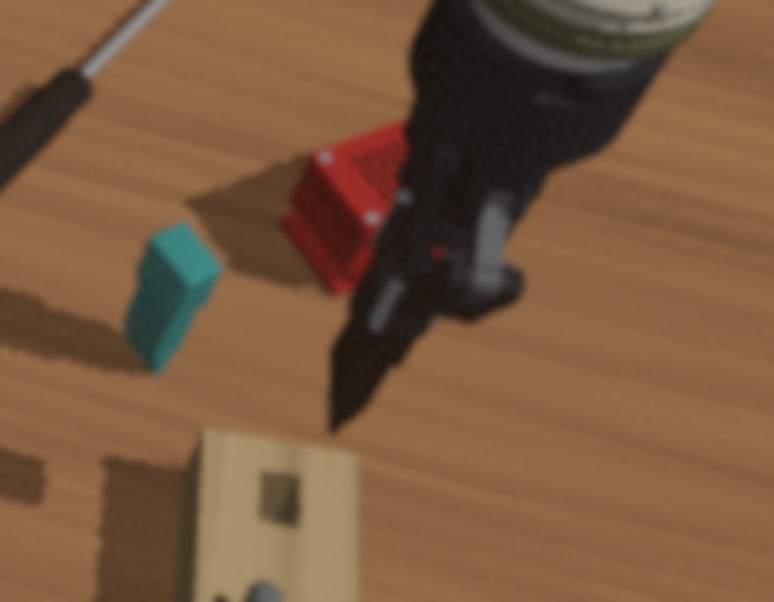

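```bash
python3 - <<'E'
from h import *
_,K,T=load('scene1')
for z in (120,126,132): print(z,atz((502.9,269),z,K,T), proj((480.8,343.9,z),K,T))
# wedge top seen by wrist: symmetric about?
_,K,C=load('w4'); P=pose()
for off in (14,17,20): print(off,proj(P@[0,-off,0,1] if 0 else (P@np.array([0,-off,0,1]))[:3],K,C))
img=np.load('w4.npz')['img'][235:330,255:385]; save('w4c',cv2.resize(img,None,fx=6,fy=6,interpolation=cv2.INTER_CUBIC))
E
```

```text
120 [490.24203644 346.26973293 120.        ] [502.32030374 264.41362518]
126 [494.36493946 345.07035807 126.        ] [503.29550565 262.72542989]
132 [498.48784249 343.87098321 132.        ] [504.28081554 261.01973643]
14 [317.18986478 300.63434514]
17 [317.22118767 303.57413852]
20 [317.25371122 306.62661798]
```

View pics/w4c.png

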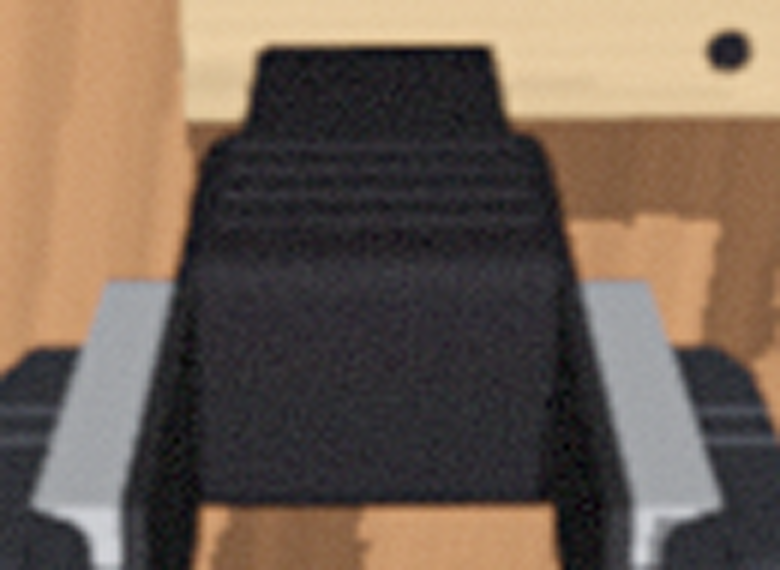

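Request:
{"api": "jog_arm", "payload": {"targets": [{"offset": [-0.003,0,-0.025],"yaw": -0.02},{"offset": [-0.006,0,-0.055],"yaw": -0.04},{"offset": [-0.01,0,-0.09],"yaw": -0.06},{"offset": [-0.014,0,-0.125],"yaw": -0.08},{"offset": [-0.018,0,-0.16],"yaw": -0.1},{"offset": [-0.022,0,-0.195],"yaw": -0.12},{"offset": [-0.026,0,-0.23],"yaw": -0.14},{"offset": [-0.03,0,-0.26],"yaw": -0.17},{"offset": [-0.033,0,-0.285],"yaw": -0.19},{"offset": [-0.0346,0,-0.304],"yaw": -0.203},{"offset": [-0.0346,0,-0.304],"yaw": -0.203},{"offset": [-0.0346,0,-0.304],"yaw": -0.203}]}}

```text
time_s: 5.78
eef_pos: [481.5, 37.0, 199.2]
ee_rot: [0.698, -0.698, -0.112, 0.114]
force: [-0.6, 0.8, -0.9]
grip_width: 0.32
```

```bash
python3 - <<'E'
from h import *
st(); img,K,C=wrist('w5')
d=ctrl.capture('top'); K,T=d['intrinsics'],d['T']; np.savez('top1.npz',**d); save('top1',d['img'])
E
```

```text
t 5.78 tcp [481.5  37.  199.2] head 18.38 tilt [-0.002 -0.    -1.   ] F [-0.6  0.8 -0.9] g 0.32
```

View pics/w5.png

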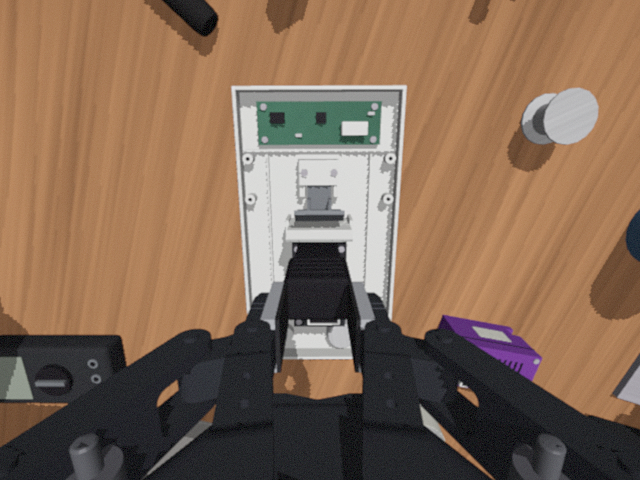

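```bash
python3 - <<'E'
from h import *
img,K,C=load('w5'); P=np.array([481.5,37,199.2])
a=np.array([atz(p,22,K,C) for p in [(233,88),(405.5,87)]]); print(a.round(1), np.linalg.norm(a[0]-a[1]))
v=a[1]-a[0]; th=np.arctan2(v[1],v[0]); print(np.degrees(th)); ex=np.array([np.cos(th),np.sin(th),0]); ey=np.array([-ex[1],ex[0],0])
O=a.mean(0)-145*ey; print('panel O',O)
th=np.radians(18.5); ex=np.array([np.cos(th),np.sin(th),0]); ey=np.array([-ex[1],ex[0],0])
for O in (np.array([491,13.5,0]),a.mean(0)-145*ey):
    O[2]=0
    for y,z,n in [(26,56,'gap'),(18,57,'wallface'),(26,56,'tab'),(145,22,'rim+y')]: print(n,(O+y*ey+[0,0,z]).round(1),proj(O+y*ey+[0,0,z],K,C).round(1))
im=img[140:300,240:400]; save('w5c',cv2.resize(im,None,fx=3.75,fy=3.75,interpolation=cv2.INTER_CUBIC))
E
```

```text
[[369.5 126.1  22. ]
 [519.  176.6  22. ]] 157.82411428660635
18.651680420876218
panel O [490.5948488   13.99185463  22.        ]
gap [482.8  38.2  56. ] [320.1 223.4]
wallface [485.3  30.6  57. ] [320.1 232.1]
tab [482.8  38.2  56. ] [320.1 223.4]
rim+y [445. 151.  22.] [319.9  88.2]
gap [482.   38.5  56. ] [319.5 222.8]
wallface [484.5  30.9  57. ] [319.5 231.5]
tab [482.   38.5  56. ] [319.5 222.8]
rim+y [444.2 151.4  22. ] [319.2  87.5]
```

View pics/w5c.png

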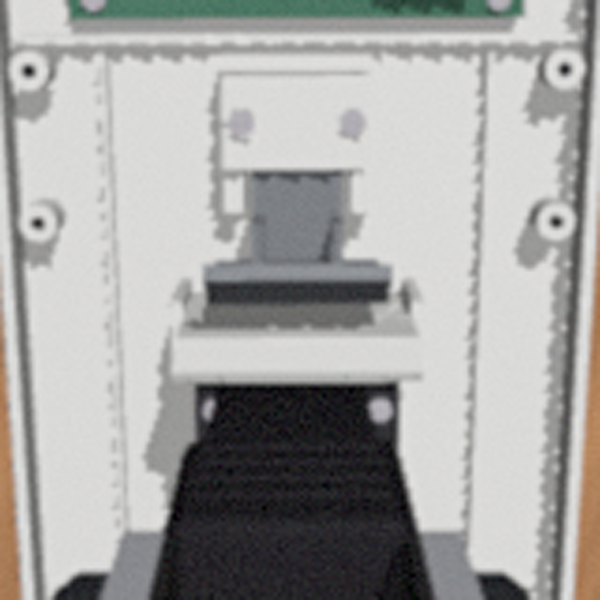

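```bash
python3 - <<'E'
from h import *
T=st(); img,K,C=wrist('w6')
for a,z in [(76.8,0),(76.8,1.5),(52.8,8),(19.8,8),(19.8,11),(-14.2,11),(-14.2,-11)]:
    print(a,z,proj((T@np.array([0,a,z,1]))[:3],K,C).round(1))
th=np.radians(18.5); ex=np.array([np.cos(th),np.sin(th),0]); ey=np.array([-ex[1],ex[0],0]); O=np.array([491,13.5,0])
for y,z,n in [(18,57,'wallface'),(26,56,'tab'),(145,22,'rim+y'),(132,5,''),(7,65,'mod+y')]: print(n,proj(O+y*ey+[0,0,z],K,C).round(1))
for x in (-30,30,): print('wall x',proj(O+x*ex+18*ey+[0,0,57],K,C).round(1))
for x in (-22,22,): print('tab x',proj(O+x*ex+26*ey+[0,0,56],K,C).round(1))
for x in (-80,80,): print('rim x',proj(O+x*ex+145*ey+[0,0,22],K,C).round(1))
im=img[140:330,225:415]; save('w6c',cv2.resize(im,None,fx=4,fy=4,interpolation=cv2.INTER_CUBIC)[:600])
save('w6d',cv2.resize(img[70:170,220:420],None,fx=4,fy=4,interpolation=cv2.INTER_CUBIC)[:600])
E
```

```text
t 5.88 tcp [481.5  38.1 199.5] head 18.51 tilt [-0.001 -0.    -1.   ] F [-0.2  0.1  0.4] g 0.321
76.8 0 [318.3 245.3]
76.8 1.5 [318.3 243.4]
52.8 8 [318.5 244.4]
19.8 8 [318.7 261.8]
19.8 11 [318.7 256.7]
-14.2 11 [319.1 281.2]
-14.2 -11 [319.  324.5]
wallface [319.5 233.1]
tab [319.6 224.4]
rim+y [319.6  89.4]
 [319.4 106.6]
mod+y [319.6 247.1]
wall x [287.  233.1]
wall x [352.1 233.1]
tab x [295.6 224.4]
tab x [343.5 224.4]
rim x [232.3  89.4]
rim x [406.8  89.4]
```

View pics/w6c.png

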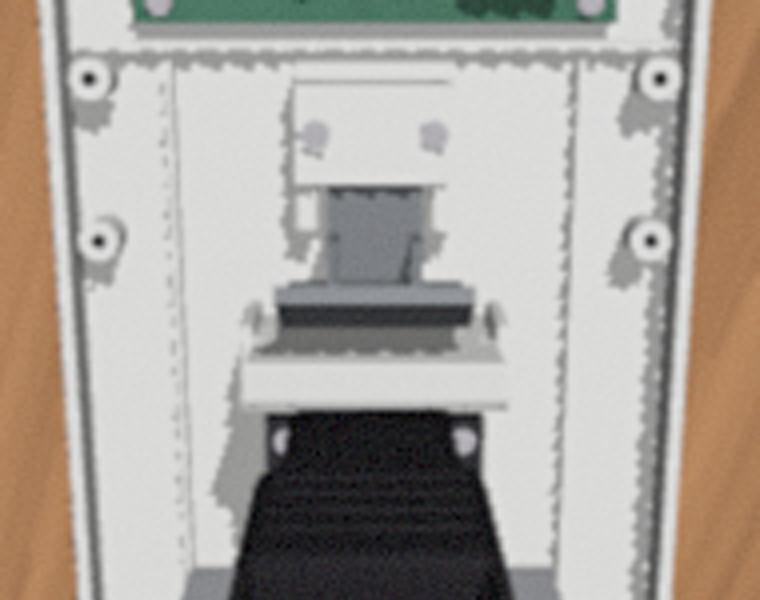

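View pics/w6d.png

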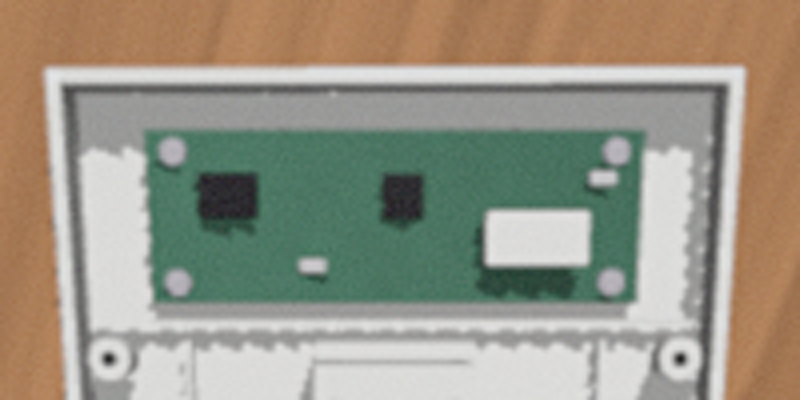

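The wrist view puts the gap between the tab (row 221) and the lip (row 230), about 2 mm further along +y than my first estimate. Heading is 18.5°. I'm lowering the tip into the funnel mouth.

Request:
{"api": "jog_arm", "payload": {"targets": [{"offset": [0,0.01,-0.001],"yaw": 0},{"offset": [0,0.025,-0.002],"yaw": 0},{"offset": [0,0.04,-0.002],"yaw": 0},{"offset": [0,0.052,-0.002],"yaw": 0},{"offset": [0,0.06,-0.002],"yaw": 0},{"offset": [0,0.064,-0.002],"yaw": 0},{"offset": [0,0.064,-0.002],"yaw": 0},{"offset": [0,0.064,-0.002],"yaw": 0}]}}

```text
time_s: 6.6
eef_pos: [482.3, 36.5, 135.8]
ee_rot: [-0.698, 0.698, 0.114, -0.114]
force: [-1.0, 0.8, 0.0]
grip_width: 0.319
```

```bash
python3 - <<'E'
from h import *
T=st(); img,K,C=wrist('w7'); 
save('w7c',cv2.resize(img[150:350,220:420],None,fx=3,fy=3,interpolation=cv2.INTER_CUBIC))
for a,z in [(76.8,1.5),(52.8,8)]: print(proj((T@np.array([0,a,z,1]))[:3],K,C).round(1))
d=ctrl.capture('scene'); np.savez('scene2.npz',**d); save('s2',cv2.resize(d['img'][170:290,250:410],None,fx=5,fy=5,interpolation=cv2.INTER_CUBIC))
E
```

```text
t 6.6 tcp [482.3  36.5 135.8] head 18.56 tilt [-0.001 -0.    -1.   ] F [-1.   0.8  0. ] g 0.319
[318.3 243.4]
[318.5 244.4]
```

View pics/w7c.png

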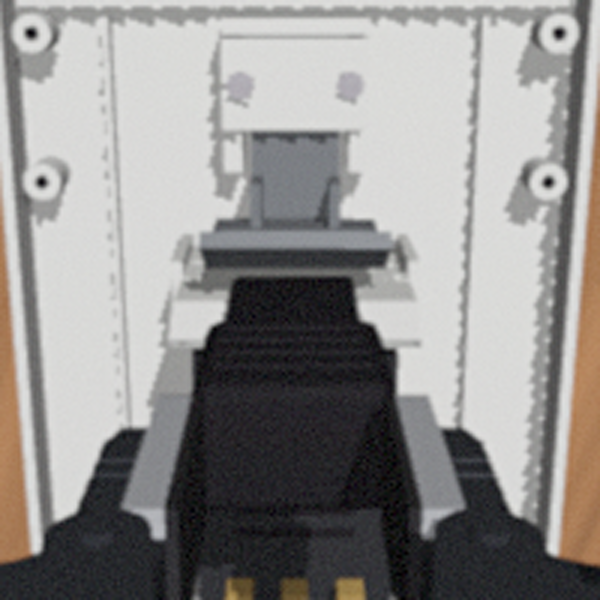

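View pics/s2.png

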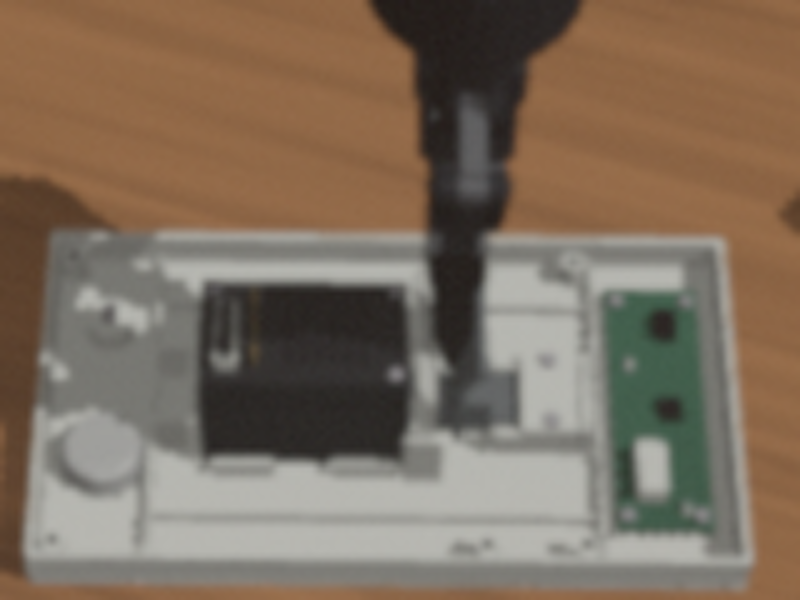

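The tip (row 243–245) is midway between the tab edge (239) and the lip edge (249). I'm driving it in.

Request:
{"api": "jog_arm", "payload": {"targets": [{"offset": [0,0.002,0],"yaw": 0},{"offset": [0,0.004,0.0003],"yaw": 0},{"offset": [0,0.006,0.0007],"yaw": 0},{"offset": [0,0.008,0.001],"yaw": 0},{"offset": [0,0.01,0.0014],"yaw": 0},{"offset": [0,0.012,0.0018],"yaw": 0},{"offset": [0,0.014,0.0022],"yaw": 0},{"offset": [0,0.016,0.0026],"yaw": 0}]}}

```text
time_s: 7.37
eef_pos: [482.2, 38.7, 120.4]
ee_rot: [-0.697, 0.698, 0.114, -0.114]
force: [1.2, -1.0, 5.0]
grip_width: 0.318
```

```bash
python3 - <<'E'
from h import *
T=st(); img,K,C=wrist('w8'); 
save('w8c',cv2.resize(img[150:350,220:420],None,fx=3,fy=3,interpolation=cv2.INTER_CUBIC))
E
```

```text
t 7.37 tcp [482.2  38.7 120.4] head 18.55 tilt [ 0.001 -0.001 -1.   ] F [ 1.2 -1.   5. ] g 0.318
```

View pics/w8c.png

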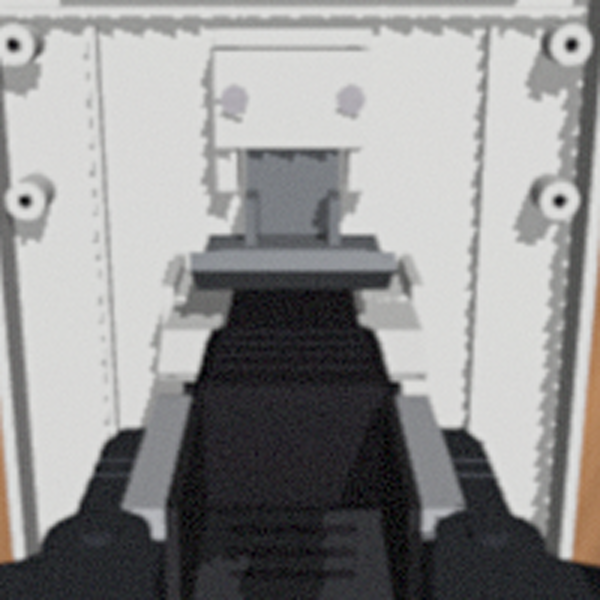

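Request:
{"api": "jog_arm", "payload": {"targets": [{"offset": [0,0.002,0.0004],"yaw": 0},{"offset": [0,0.004,0.0008],"yaw": 0},{"offset": [0,0.006,0.0012],"yaw": 0},{"offset": [0,0.008,0.0014],"yaw": 0},{"offset": [0,0.01,0.0014],"yaw": 0},{"offset": [0,0.012,0.0014],"yaw": 0},{"offset": [0,0.014,0.0014],"yaw": 0},{"offset": [0,0.016,0.0014],"yaw": 0}]}}

```text
time_s: 8.08
eef_pos: [481.3, 40.2, 103.6]
ee_rot: [-0.698, 0.698, 0.114, -0.114]
force: [0.9, -1.2, 1.7]
grip_width: 0.322
```

```bash
python3 - <<'E'
from h import *
T=st(); img,K,C=wrist('w9'); 
save('w9c',cv2.resize(img[150:350,220:420],None,fx=3,fy=3,interpolation=cv2.INTER_CUBIC))
E
```

```text
t 8.08 tcp [481.3  40.2 103.6] head 18.55 tilt [ 0.    -0.001 -1.   ] F [ 0.9 -1.2  1.7] g 0.322
```

View pics/w9c.png

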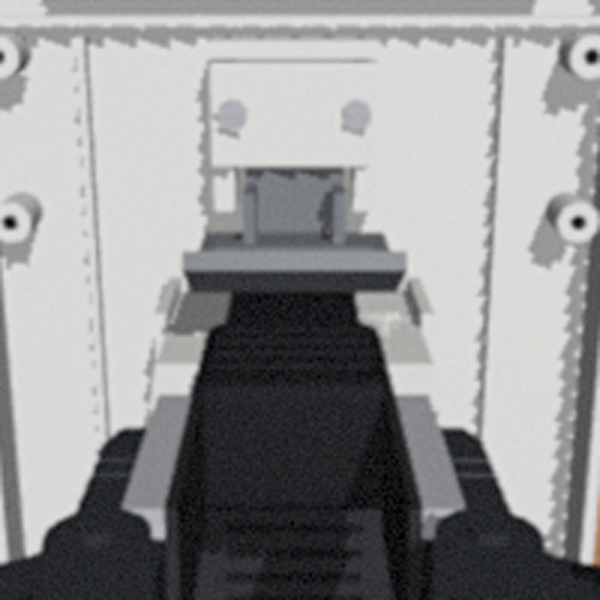

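Request:
{"api": "jog_arm", "payload": {"targets": [{"offset": [0,0.002,0],"yaw": 0},{"offset": [0,0.004,0],"yaw": 0},{"offset": [0,0.005,0],"yaw": 0},{"offset": [0,0.006,0],"yaw": 0},{"offset": [0,0.006,0],"yaw": 0}]}}

```text
time_s: 8.55
eef_pos: [481.1, 40.2, 97.1]
ee_rot: [-0.698, 0.698, 0.114, -0.114]
force: [0.8, -2.3, -1.1]
grip_width: 0.319
```

Request:
{"api": "jog_arm", "payload": {"targets": [{"offset": [0,0,0],"yaw": 0},{"offset": [0,0,0],"yaw": 0},{"offset": [0,0,0],"yaw": 0},{"offset": [0,0,0],"yaw": 0},{"offset": [0,0,0],"yaw": 0},{"offset": [0,0,0],"yaw": 0}], "fingers": 0.06}}

```text
time_s: 9.05
eef_pos: [481.0, 40.2, 97.1]
ee_rot: [-0.698, 0.698, 0.114, -0.114]
force: [1.3, -0.4, 0.3]
grip_width: 0.701
```

```bash
python3 - <<'E'
from h import *
T=st(); img,K,C=wrist('w10'); 
save('w10c',cv2.resize(img[150:350,220:420],None,fx=3,fy=3,interpolation=cv2.INTER_CUBIC))
E
```

```text
t 9.05 tcp [481.   40.2  97.1] head 18.54 tilt [-0.001 -0.    -1.   ] F [ 1.3 -0.4  0.3] g 0.701
```

View pics/w10c.png

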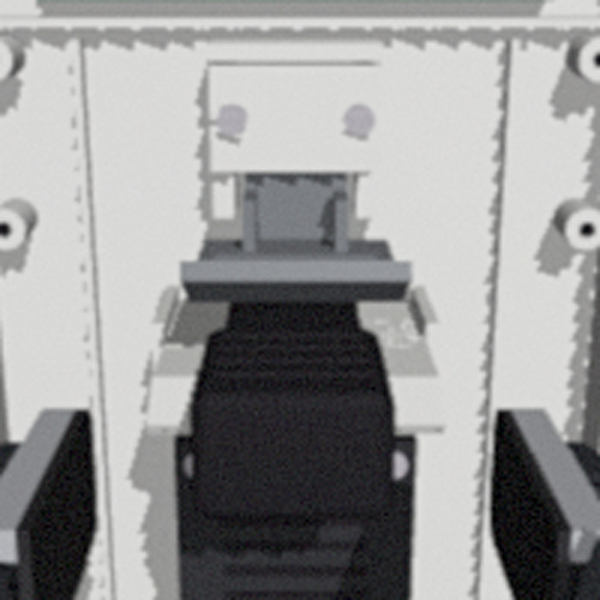

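Request:
{"api": "jog_arm", "payload": {"targets": [{"offset": [0,-0.015,0],"yaw": 0},{"offset": [0,-0.04,0],"yaw": 0},{"offset": [0,-0.07,0],"yaw": 0},{"offset": [0,-0.09,-0.01],"yaw": 0},{"offset": [0,-0.1,-0.03],"yaw": 0},{"offset": [0,-0.1,-0.05],"yaw": 0},{"offset": [0,-0.1,-0.0646],"yaw": 0},{"offset": [0,-0.1,-0.0646],"yaw": 0},{"offset": [0,-0.1,-0.0646],"yaw": 0}], "fingers": 0.08}}

```text
time_s: 9.85
eef_pos: [501.5, -21.1, 196.9]
ee_rot: [0.698, -0.698, -0.113, 0.114]
force: [0.3, 0.8, 0.3]
grip_width: 0.933
```

```bash
python3 - <<'E'
from h import *
T=st(); img,K,C=wrist('w11'); 
d=ctrl.capture('top'); np.savez('top2.npz',**d); save('top2',cv2.resize(d['img'][170:310,230:430],None,fx=4,fy=4,interpolation=cv2.INTER_CUBIC))
th=np.radians(18.5); ex=np.array([np.cos(th),np.sin(th),0]); ey=np.array([-ex[1],ex[0],0]); O=np.array([489.5,15,0])
for x,y,z,n in [(-25,7,65,'mod'),(25,7,65,'mod'),(-25,-77,65,'mod'),(25,-77,65,'mod'),(0,26,110,'wedge top')]: print(n,proj(O+x*ex+y*ey+[0,0,z],K,C).round(1))
E
```

```text
t 9.85 tcp [501.5 -21.1 196.9] head 18.48 tilt [-0.001 -0.    -1.   ] F [0.3 0.8 0.3] g 0.933
mod [288.8 175.4]
mod [347.9 175.3]
mod [291.  268.4]
mod [345.6 268.3]
wedge top [318.5 153.7]
```

View pics/w11.png

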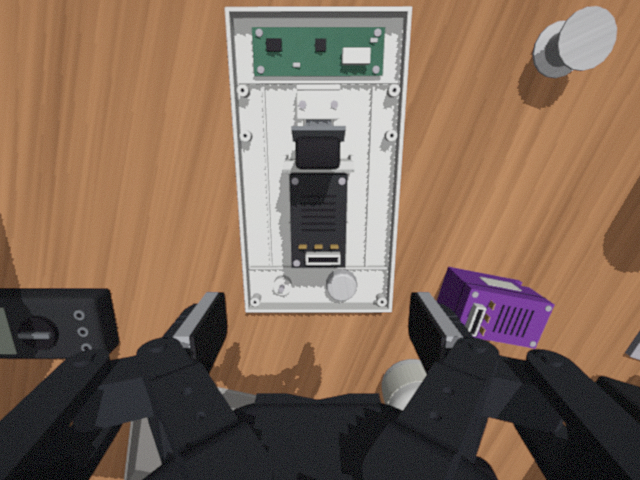

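View pics/top2.png

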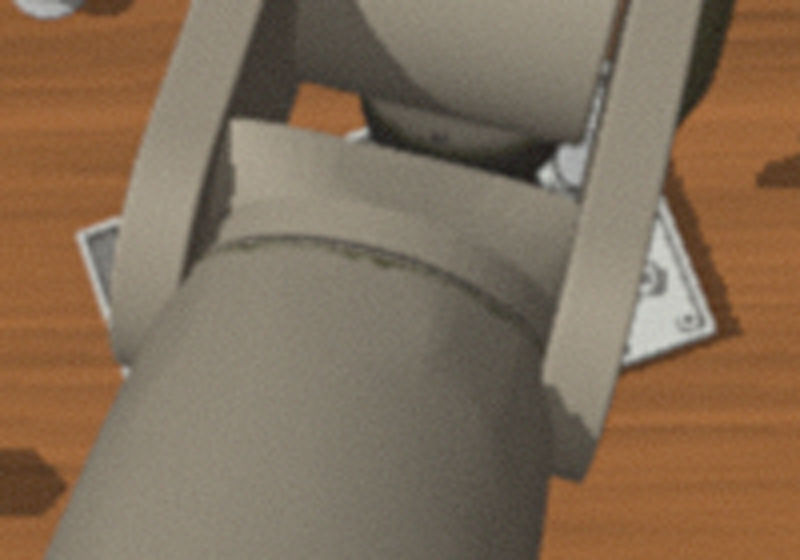

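```bash
python3 - <<'E'
from h import *
goto([502.2,-22.9,44],18.5)
E
```

```text
t 9.95 tcp [501.3 -20.3 196.9] head 18.57 tilt [-0.001 -0.    -1.   ] F [0.4 0.5 0.3] g 0.936
offset mm [  0.2 152.9  -2.8] yaw 0.0012
```

Request:
{"api": "jog_arm", "payload": {"targets": [{"offset": [0,0.02,-0.0028],"yaw": 0},{"offset": [0,0.05,-0.0028],"yaw": 0},{"offset": [0,0.08,-0.0028],"yaw": 0},{"offset": [0,0.11,-0.0028],"yaw": 0},{"offset": [0,0.13,-0.0028],"yaw": 0},{"offset": [0,0.145,-0.0028],"yaw": 0},{"offset": [0,0.15,-0.0028],"yaw": 0},{"offset": [0,0.152,-0.0028],"yaw": 0},{"offset": [0,0.152,-0.0028],"yaw": 0}]}}

```text
time_s: 10.7
eef_pos: [502.3, -22.6, 45.4]
ee_rot: [-0.698, 0.698, 0.114, -0.114]
force: [0.3, -0.7, 0.1]
grip_width: 0.934
```

```bash
python3 - <<'E'
from h import *
T=st(); img,K,C=wrist('w12') 
E
```

```text
t 10.7 tcp [502.3 -22.6  45.4] head 18.6 tilt [-0.001 -0.    -1.   ] F [ 0.3 -0.7  0.1] g 0.934
```

View pics/w12.png

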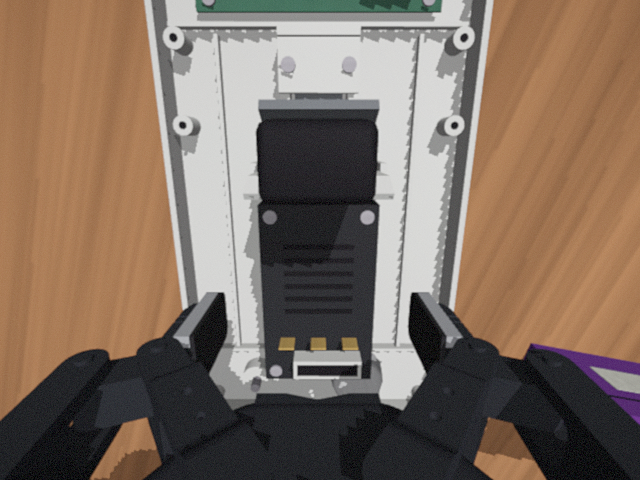

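Request:
{"api": "jog_arm", "payload": {"targets": [{"offset": [0,0,0],"yaw": 0},{"offset": [0,0,0],"yaw": 0},{"offset": [0,0,0],"yaw": 0},{"offset": [0,0,0],"yaw": 0},{"offset": [0,0,0],"yaw": 0},{"offset": [0,0,0],"yaw": 0},{"offset": [0,0,0],"yaw": 0}], "fingers": 0.035, "grip_force": 50}}

```text
time_s: 11.33
eef_pos: [503.1, -22.9, 47.0]
ee_rot: [-0.697, 0.698, 0.115, -0.114]
force: [-0.6, 1.6, 7.3]
grip_width: 0.564
```

```bash
python3 - <<'E'
from h import *
T=st(); img,K,C=wrist('w13') 
E
```

```text
t 11.33 tcp [503.1 -22.9  47. ] head 18.6 tilt [ 0.002 -0.001 -1.   ] F [-0.6  1.6  7.3] g 0.564
```

View pics/w13.png

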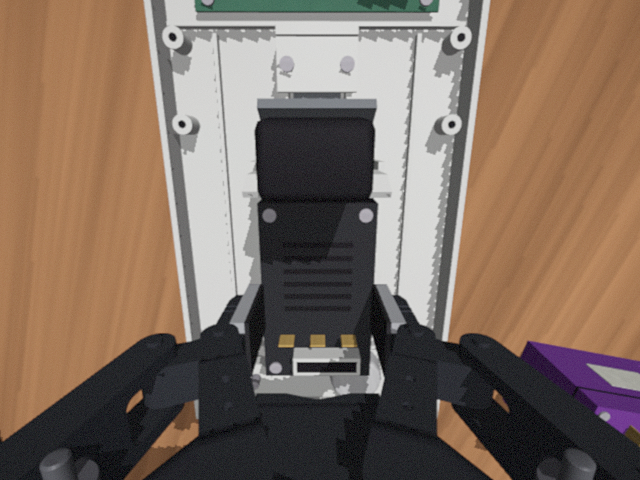

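Request:
{"api": "jog_arm", "payload": {"targets": [{"offset": [0,-0.001,0],"yaw": 0},{"offset": [0,-0.002,0],"yaw": 0},{"offset": [0,-0.003,0],"yaw": 0},{"offset": [0,-0.004,0],"yaw": 0},{"offset": [0,-0.005,0],"yaw": 0}]}}

```text
time_s: 11.8
eef_pos: [503.0, -22.9, 51.9]
ee_rot: [-0.697, 0.698, 0.115, -0.114]
force: [-0.3, 0.9, -3.3]
grip_width: 0.562
```

```bash
python3 - <<'E'
from h import *
T=st(); img,K,C=wrist('w14') 
save('w14c',img[90:400,200:440])
E
```

```text
t 11.8 tcp [503.  -22.9  51.9] head 18.59 tilt [ 0.002 -0.001 -1.   ] F [-0.3  0.9 -3.3] g 0.562
```

View pics/w14c.png

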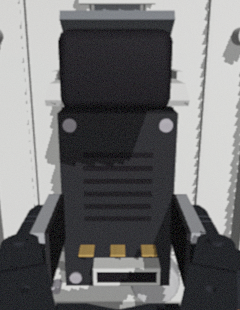

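Request:
{"api": "jog_arm", "payload": {"targets": [{"offset": [0,-0.004,0],"yaw": 0},{"offset": [0,-0.01,0],"yaw": 0},{"offset": [0,-0.018,0],"yaw": 0},{"offset": [0,-0.028,0],"yaw": 0},{"offset": [0,-0.04,0],"yaw": 0},{"offset": [0,-0.055,0],"yaw": 0},{"offset": [0,-0.07,0],"yaw": 0},{"offset": [0,-0.09,0],"yaw": 0},{"offset": [0,-0.11,0],"yaw": 0},{"offset": [0,-0.13,0],"yaw": 0},{"offset": [0,-0.14,0],"yaw": 0},{"offset": [0,-0.14,0],"yaw": 0}]}}

```text
time_s: 12.85
eef_pos: [503.7, -23.0, 194.8]
ee_rot: [-0.697, 0.699, 0.116, -0.112]
force: [0.1, 0.8, -2.9]
grip_width: 0.558
```

```bash
python3 - <<'E'
from h import *
T=st(); img,K,C=wrist('w15')
# tray pose from top0
_,K,Tc=load('top0')
P=np.array([atz(p,28,K,Tc)[:2] for p in [(463,191),(543,184),(562,292),(480,299)]])
v=(P[0]-P[3]+P[1]-P[2]); h=np.degrees(np.arctan2(v[1],v[0])); c=P.mean(0); print('tray',c,h)
a=np.radians(h); 
d=atz((514,201),16,K,Tc)[:2]-c; print('coupling own',d@[np.cos(a),np.sin(a)], d@[-np.sin(a),np.cos(a)])
print('pot',atz((424,160),40,K,Tc))
E
```

```text
t 12.85 tcp [503.7 -23.  194.8] head 18.6 tilt [ 0.007 -0.002 -1.   ] F [ 0.1  0.8 -2.9] g 0.558
tray [ 478.74183206 -352.49652418] 3.896339419133585
coupling own 82.0579010578314 -22.40632881428175
pot [ 648.32528969 -187.32631476   40.        ]
```

View pics/w15.png

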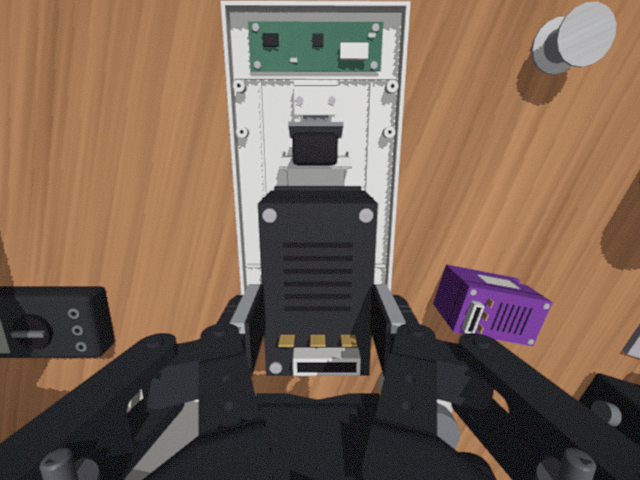

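```bash
python3 - <<'E'
from h import *
goto([469.1,-358.2,190],3.9)
E
```

```text
t 12.9 tcp [503.1 -22.8 192.9] head 18.6 tilt [ 0.004 -0.001 -1.   ] F [ 0.6 -0.4 -2.4] g 0.56
offset mm [-139.1    3.3 -307. ] yaw 0.2565
```

Request:
{"api": "jog_arm", "payload": {"targets": [{"offset": [-0.007,0.0,-0.015],"yaw": 0.01},{"offset": [-0.018,0.0,-0.04],"yaw": 0.03},{"offset": [-0.032,0.0,-0.07],"yaw": 0.06},{"offset": [-0.046,0.0,-0.1],"yaw": 0.09},{"offset": [-0.06,0.0,-0.132],"yaw": 0.12},{"offset": [-0.074,0.0,-0.164],"yaw": 0.145},{"offset": [-0.089,0.0,-0.196],"yaw": 0.17},{"offset": [-0.103,0.0,-0.228],"yaw": 0.195},{"offset": [-0.117,0.001,-0.258],"yaw": 0.22},{"offset": [-0.129,0.002,-0.285],"yaw": 0.24},{"offset": [-0.136,0.003,-0.3],"yaw": 0.2565},{"offset": [-0.139,0.003,-0.307],"yaw": 0.2565}]}}

```text
time_s: 13.9
eef_pos: [468.0, -360.0, 188.2]
ee_rot: [0.707, -0.707, -0.024, 0.022]
force: [-0.5, -0.0, -3.2]
grip_width: 0.559
```

Request:
{"api": "jog_arm", "payload": {"targets": [{"offset": [0,0,0],"yaw": 0},{"offset": [0,0,0],"yaw": 0}]}}

```text
time_s: 14.07
eef_pos: [467.8, -359.2, 186.9]
ee_rot: [0.708, -0.706, -0.023, 0.023]
force: [-0.0, 0.7, -1.9]
grip_width: 0.558
```

```bash
python3 - <<'E'
from h import *
goto([469.1,-358.2,55],3.9); img,K,C=wrist('w16')
d=ctrl.capture('top'); np.savez('top3.npz',**d); save('top3',d['img'])
th=np.radians(3.9); ex=np.array([np.cos(th),np.sin(th),0]); ey=np.array([-ex[1],ex[0],0]); O=np.array([478.7,-352.5,28])
for x,y in [(-110,80),(110,80),(110,-80),(-110,-80)]: print(proj(O+x*ex+y*ey,K,C).round(1))
E
```

```text
t 14.07 tcp [ 467.8 -359.2  186.9] head 3.74 tilt [ 0.     0.003 -1.   ] F [-0.   0.7 -1.9] g 0.558
offset mm [  1.4 131.9   0.6] yaw -0.0027
[207.2 126.6]
[454.1 125.8]
[437.  290.9]
[221.9 291.5]
```

View pics/w16.png

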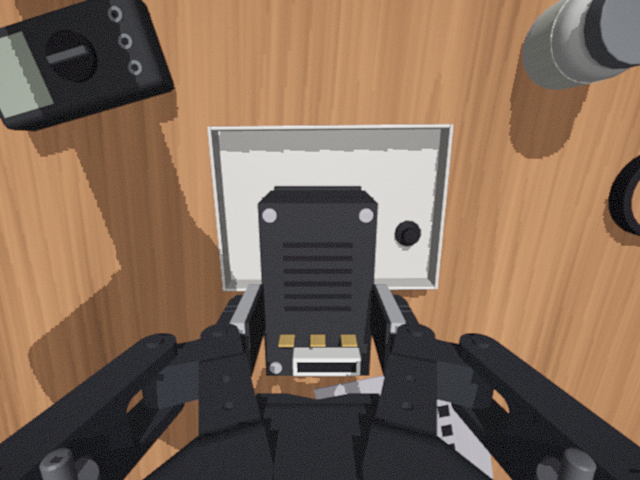

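View pics/top3.png

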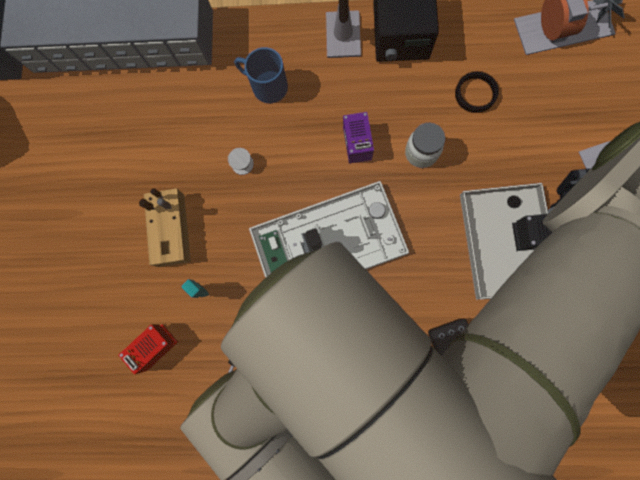

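The tray corners are within 2 px of the prediction, and the coupling at (407,233) is well clear. I'm lowering the module.

Request:
{"api": "jog_arm", "payload": {"targets": [{"offset": [0.001,0.01,0],"yaw": 0},{"offset": [0.001,0.03,0],"yaw": 0},{"offset": [0.001,0.055,0],"yaw": 0},{"offset": [0.001,0.08,0],"yaw": 0},{"offset": [0.001,0.1,0],"yaw": 0},{"offset": [0.001,0.115,0],"yaw": 0},{"offset": [0.001,0.125,0],"yaw": 0},{"offset": [0.001,0.131,0],"yaw": 0},{"offset": [0.001,0.132,0],"yaw": 0},{"offset": [0.001,0.132,0],"yaw": 0}]}}

```text
time_s: 15.0
eef_pos: [469.7, -358.3, 56.1]
ee_rot: [0.707, -0.706, -0.024, 0.023]
force: [-0.3, -0.3, -2.3]
grip_width: 0.556
```

Request:
{"api": "jog_arm", "payload": {"targets": [{"offset": [0,0.001,0],"yaw": 0},{"offset": [0,0.002,0],"yaw": 0},{"offset": [0,0.003,0],"yaw": 0},{"offset": [0,0.004,0],"yaw": 0},{"offset": [0,0.005,0],"yaw": 0},{"offset": [0,0.006,0],"yaw": 0}]}}

```text
time_s: 15.5
eef_pos: [469.7, -358.4, 50.1]
ee_rot: [0.707, -0.706, -0.024, 0.023]
force: [0.4, -0.6, -2.6]
grip_width: 0.557
```

```bash
python3 - <<'E'
from h import *
st(); img,K,C=wrist('w17')
E
```

```text
t 15.5 tcp [ 469.7 -358.4   50.1] head 3.83 tilt [ 0.002  0.001 -1.   ] F [ 0.4 -0.6 -2.6] g 0.557
```

View pics/w17.png

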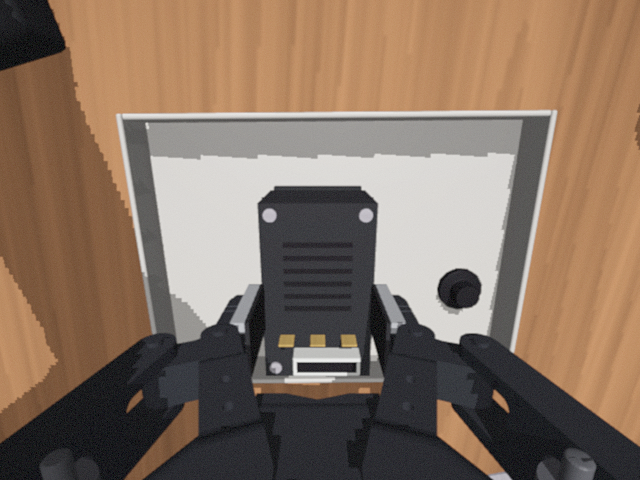

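Request:
{"api": "jog_arm", "payload": {"targets": [{"offset": [0,0.001,0],"yaw": 0},{"offset": [0,0.002,0],"yaw": 0},{"offset": [0,0.003,0],"yaw": 0},{"offset": [0,0.004,0],"yaw": 0}]}}

```text
time_s: 15.88
eef_pos: [469.6, -358.3, 45.7]
ee_rot: [0.707, -0.706, -0.024, 0.023]
force: [-0.4, 0.3, -2.9]
grip_width: 0.559
```

Request:
{"api": "jog_arm", "payload": {"targets": [{"offset": [0,0.0005,0],"yaw": 0},{"offset": [0,0.001,0],"yaw": 0}]}}

```text
time_s: 16.05
eef_pos: [469.7, -358.2, 45.1]
ee_rot: [0.707, -0.706, -0.024, 0.023]
force: [-2.0, 2.0, 4.7]
grip_width: 0.559
```

The force changed from −2.9 to +4.7 N, so the module is on the tray floor. I'm releasing it.

Request:
{"api": "jog_arm", "payload": {"targets": [{"offset": [0,0,0],"yaw": 0},{"offset": [0,0,0],"yaw": 0},{"offset": [0,0,0],"yaw": 0},{"offset": [0,0,0],"yaw": 0},{"offset": [0,0,0],"yaw": 0},{"offset": [0,0,0],"yaw": 0}], "fingers": 0.075}}

```text
time_s: 16.55
eef_pos: [469.7, -358.2, 45.1]
ee_rot: [0.707, -0.706, -0.024, 0.023]
force: [-0.2, -0.3, -0.0]
grip_width: 0.876
```

Request:
{"api": "jog_arm", "payload": {"targets": [{"offset": [0,-0.01,0],"yaw": 0},{"offset": [0,-0.03,0],"yaw": 0},{"offset": [0,-0.06,0],"yaw": 0},{"offset": [0,-0.09,0],"yaw": 0},{"offset": [0,-0.12,0],"yaw": 0},{"offset": [0,-0.145,0],"yaw": 0},{"offset": [0,-0.15,0],"yaw": 0}]}}

```text
time_s: 17.13
eef_pos: [470.5, -359.5, 200.7]
ee_rot: [-0.705, 0.709, 0.026, -0.021]
force: [0.3, -0.0, 1.2]
grip_width: 0.877
```

```bash
python3 - <<'E'
from h import *
st(); img,K,C=wrist('w18')
th=np.radians(3.9); ex=np.array([np.cos(th),np.sin(th),0]); ey=np.array([-ex[1],ex[0],0]); O=np.array([478.7,-352.5,0])
for p in [(-35,42),(15,42),(15,-42),(-35,-42)]: print(proj(O+p[0]*ex+p[1]*ey+[0,0,63],K,C).round(1))
E
```

```text
t 17.13 tcp [ 470.5 -359.5  200.7] head 3.84 tilt [ 0.007 -0.005 -1.   ] F [ 0.3 -0.   1.2] g 0.877
[286.5 169.7]
[344.7 169.5]
[342.8 261.5]
[289.  261.7]
```

View pics/w18.png

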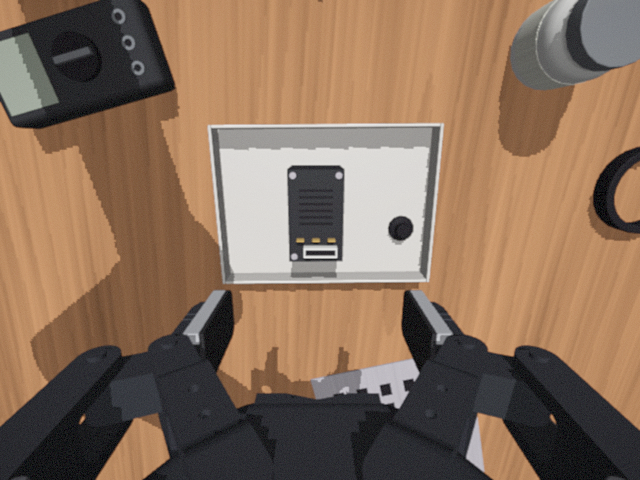

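```bash
python3 - <<'E'
from h import *
for c in('scene','top'):
    d=ctrl.capture(c); im=d['img'][140:300,110:410] if c=='scene' else d['img'][100:310,220:580]
    save('f_'+c,cv2.resize(im,None,fx=2.2 if c=='top' else 2.6,fy=2.2 if c=='top' else 2.6,interpolation=cv2.INTER_CUBIC))
st()
E
```

```text
t 17.28 tcp [ 469.3 -358.3  195. ] head 3.83 tilt [ 0.001  0.001 -1.   ] F [ 0.  -0.5 -1. ] g 0.872
```

View pics/f_scene.png

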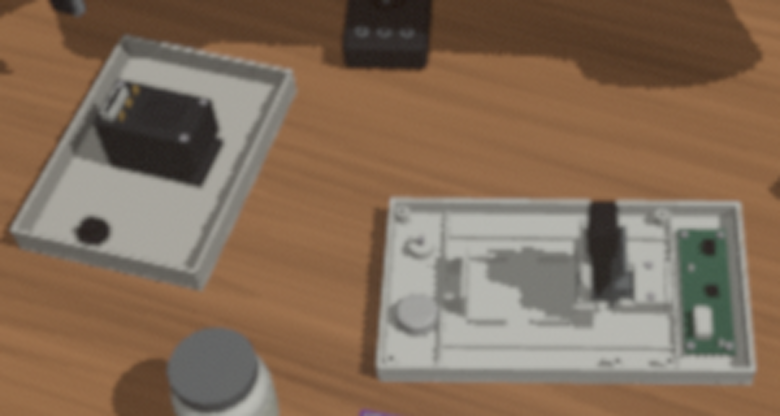

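View pics/f_top.png

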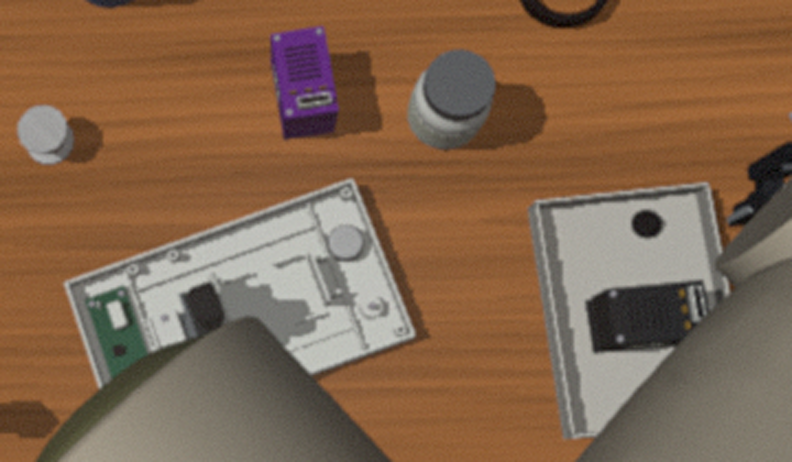

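The scene crop shows the wedge upright in the gap at (605,245) and the module standing in the tray at (160,130). Knob, pot, spool and coupling look where they were. I'm handing in.

```bash
python3 -c "
from rig import ctrl
print(ctrl.finish_job())"
```

```text
the job is handed in; nothing more can be done
None
```

The supply module is out of the panel and standing upright in the parts tray. The black wedge is still in the gap, holding the catch open. I handed the job in at about 17 s of the 64 s allowed, and no verdict was reported.

**What I did:** I took the black wedge from the tool block, drove it in until its tip was about 20 mm above the bench, and let go. I then gripped the module by its x faces and lifted it straight up; with the module just off the panel the force read about 3 N, roughly its weight. I lowered it into the tray until the force showed it was on the floor, released it and backed away.

**Last checks:**
- **Module:** it is upright, with all four top corners within about 3 px of where they should be, and the fingers are clear of it.
- **Wedge:** it is standing in the gap in the last scene and top pictures. I could only judge the catch opening by eye, because its reading is not available.
- **Other things:** the pot, spool, knob and coupling look unmoved. I checked that by eye only.

**Disagreements:**
- **Scene camera:** it placed the tool block about 10 mm off from the top and wrist cameras, so I did not use it for measuring.
- **Wrist camera:** it put the gap about 2 mm further along +y than the top camera did. I went by the wrist camera there.
- **Wedge handle:** the gripper read about 27 mm across it, where 32 mm was expected. The grip held all the same.

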